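# Pack a repair kit into its shaped tray

## Robot

A 7-joint arm with a two-finger parallel gripper is mounted at the origin on the work surface. World frame = base frame: x ahead of the robot, y to its left, z up, the work surface at z = 0. Lengths are in m, angles in rad, forces in N, time in s.
With the tool pointing down it reaches from about 0.425 to 0.925 m from the base axis. Payload 6.8 kg.
Tool frame: the origin (TCP) lies where the fingers leave the gripper's body, on its centre line; the fingertips stand 73 mm ahead of it and the grasp point (between the pads) lies 54 mm ahead of it; z points along the fingers, y is the line along which they close (so a half turn about z gives the same grasp; the last joint's range is limited). The gripper opens to 85 mm and grips with 20 to 120 N. Pads are 22 mm wide; open, the fingers measure 114 mm over their backs; the gripper's body (76 mm by 85 mm) begins 54 mm behind the grasp point. The pads swing forward as they close: fully open they stand 13 mm farther back than shut.
Start: joints at [-1.323, 0.477, 0.022, 1.555, -0.011, 1.109, -0.083], TCP at [0.235, 0.633, 0.304] pointing down, gripper open.
Joint ranges: [-2.96, 2.96], [-0.34, 2.1], [-1.41, 1.46], [0.24, 2.44], [-1.37, 4.51], [0.17, 1.92], [-2.96, 2.96]. Speed limits (rad/s): [2.39, 2.39, 3.14, 3.14, 3.14, 3.14, 3.14].

## Interface

Orientations are given as a rotation vector (axis times angle).
In Python, from bench import r, grab_frame, camera_info gives the robot as it stands.
- The arm moves only by the shell command python3 -m pendant 'ROWS' [OPENING] [FORCE]. ROWS is rows parted by semicolons, their numbers by spaces, 1 to 5 of them, each of 6 numbers: dx, dy, dz in m, then a rotation vector rx, ry, rz in rad; each row is the pose to reach, as a shift and turn from the pose commanded when the command began, along the tool's axes at that moment; what a row does not reach only later rows make up. A row lasts 1/10 s, in which the tool goes at most 0.05 m and 0.15 rad, less where a joint would pass 70% of its speed; a pose out of reach is approached as far as the arm can. OPENING is the finger opening in m, set as the command begins (- or left out keeps the last). The fingers move at their own pace and stop on an object; FORCE is the grip in N (left out, the last holds). Time passes only in rows, so rows that do not move let the fingers close. It prints the time, the measured TCP pose, the force, the opening and the grip force at its end.
- r.get_obs(): the state, without advancing time (a new reading comes with each control period).
- grab_frame(name): name is "scene" or "top" or "wrist"; returns (picture, depth): 480x640x3 uint8, blue, green, red; 480x640 float32, m along the optical axis (not along the pixel's ray), 0 where there is no reading.
- camera_info(name): a dict with "camera_matrix" (3x3 intrinsics, pixels), "k1" (the pictures are not rectified: a ray, as slopes to the right and down, at radius r is drawn at 1 + k1 r^2 times it, then the intrinsics apply), "R" (3x3) and "t" (3): a world point X has camera coordinates R X + t. Camera axes: x right, y down, z forward; pixel columns grow to the right and rows downward; lengths in m; the calibration is good to about 2 mm. A picture is of the moment at which its call begins: read the wrist's pose just before it. camera_info takes no time and is no camera call; for the wrist camera it gives the pose at the moment of the call.
- r.hand_in(): hands the job in; it is judged then, once.
The state is a dict: "clock": time; "joints": joint angles; "qvel": joint speeds; "tau": joint torques, N m; "tcp_pos": TCP position; "orientation": TCP orientation; "contact_force": force on the tool from outside, world axes, zero at the start; "moment": the same for the moment, N m; "grip_width": finger opening in m; "gripper_force": force on a finger pad.
Only numpy, scipy, OpenCV 4.12 (cv2) and the standard library are available. Lean on these libraries where they do the work, as an engineer would, in place of code of your own. Each camera call takes 0.05 s, during which the arm holds its last target. There are 200 camera calls.

## Task

Pack the repair kit: put the long toothed rack, the round ring, the square block and the hexagonal nut into the kit tray, each in the place shaped for it (long pocket, post, square pocket, hexagonal pocket), lying flat on the bottom the same way up as now. The short rack and the solid disc without a hole are not part of the kit: leave them where they are on the bench.

Things in the scene. Friction and masses are not known exactly. Their poses are not given: they have to be found in the camera images.
- long_rack: The long toothed rack: straight square bar with a row of teeth on top, 90 mm long (its x), 20 mm wide (its y), 30 mm high, about 0.4 kg. Blackened steel, loose, standing on the bench. Origin: centre of its underside; z up.
- ring: The plain round ring with a large open bore: 60 mm outside diameter, 36 mm bore, 30 mm high, about 0.4 kg. Blackened steel, loose, standing on the bench. Origin: centre of its underside; z up.
- block: The square block with a 20 mm hole through its middle: 50 x 50 mm (sides along its x and y), 30 mm high, about 0.45 kg. Blackened steel, loose, standing on the bench. Origin: centre of its underside; z up.
- nut: The big hexagonal nut: 46 mm across flats (one pair of flats faces its +y and -y, the others every 60 degrees), 53 mm across corners, 30 mm high, open bore about 30 mm, about 0.25 kg. Blackened steel, loose, standing on the bench. Origin: centre of its underside; z up.
- short_rack: Look-alike, not of the kit: the short toothed rack, like the long one but only 50 mm long (its x), 20 mm wide, 30 mm high. Blackened steel, loose, standing on the bench. Origin: centre of its underside; z up.
- disc: Look-alike, not of the kit: the solid round disc without a bore, 60 mm in diameter, 30 mm high. Blackened steel, loose, standing on the bench. Origin: centre of its underside; z up.
- nest_slot: Long rack's place: long pocket, 112 mm (its x) by 40 mm (its y) inside, rim 3 mm thick, 10 mm high above the plate. White insert, fixed in the kit tray: base plate 124 x 84 mm (its x, y), 4 mm thick. Origin: centre of the plate's underside, 4 mm above the bench; the part rests on the plate, 4 mm above this origin. Inserts lie two by two in a low grey tray on the robot's left, in varying places.
- nest_post: Place of the ring: upright round post, 15 mm in diameter, 14 mm high above the plate, at the insert's centre, no rim; the ring goes over the post and rests on the plate. White insert, fixed in the kit tray: base plate 124 x 84 mm (its x, y), 4 mm thick. Origin: centre of the plate's underside, 4 mm above the bench; the part rests on the plate, 4 mm above this origin. 
- nest_square: Place of the square block: square pocket, 70 x 70 mm inside (sides along its x and y), rim 3 mm thick, 10 mm high above the plate. White insert, fixed in the kit tray: base plate 124 x 84 mm (its x, y), 4 mm thick. Origin: centre of the plate's underside, 4 mm above the bench; the part rests on the plate, 4 mm above this origin. 
- nest_hex: Place of the nut: hexagonal pocket, 66 mm across flats inside (one pair of flats faces its +y and -y), rim 3 mm thick, 10 mm high above the plate. White insert, fixed in the kit tray: base plate 124 x 84 mm (its x, y), 4 mm thick. Origin: centre of the plate's underside, 4 mm above the bench; the part rests on the plate, 4 mm above this origin. 
There are look-alikes about, which are no part of the job. What is shaped like the block but orange is not meant. What is shaped like the nest_hex but red is not meant.

How it is judged:
At the end, for the whole second after the job is handed in: Long rack, block and nut within 18 mm of the centre of their pockets, ring within 14 mm of the post; each flat on its insert (within 3.5 mm, 0.12 rad) and at rest; short rack and disc within 30 mm of where they started (horizontal distance between long_rack and nest_slot below 0.018 m and z of long_rack in the frame of nest_slot between 0 and 0.0075 m and angle between each of long_rack, ring, block, nut's own z axis and vertical below 0.12 rad and linear speed of each of long_rack, ring, block, nut below 0.02 m/s and angular speed of each of long_rack, ring, block, nut below 0.2 rad/s and horizontal distance between ring and nest_post below 0.014 m and z of ring in the frame of nest_post between 0 and 0.0075 m and horizontal distance between block and nest_square below 0.018 m and z of block in the frame of nest_square between 0 and 0.0075 m and horizontal distance between nut and nest_hex below 0.018 m and z of nut in the frame of nest_hex between 0 and 0.0075 m and distance of each of short_rack, disc from where it was at the start of the episode below 0.03 m); the robot touches nothing.
It fails at once if the short rack or the solid disc is picked up or pushed away (moved over 50 mm) (distance of any of short_rack, disc from where it was at the start of the episode above 0.05 m).
It also fails if it takes over 104 s, if anything falls off the work surface, if the arm or the gripper's body presses on something with over 40 N, if the wrist force passes 120 N, or if a joint passes its speed limit or range.

## Working session

There is one attempt and no reset: what is moved stays moved. The work goes in short steps, Python scripts to look and compute and a shell command to move; the robot and the scene stay as the last step left them, time stands still between calls to the robot, and variables do not carry over. Pictures are saved under pics/ and viewed, at most 14 in all, crops included, and the job is handed in when it is done.

```bash
ls; mkdir -p pics
python3 - <<'E'
from bench import r,grab_frame,camera_info
import cv2
for n in("top","scene"):
    p,d=grab_frame(n); cv2.imwrite(f"pics/{n}0.png",p); import numpy as np; np.save(f"pics/{n}0.npy",d)
    i=camera_info(n); print(n,i)
o=r.get_obs(); print({k:o[k] for k in("clock","tcp_pos","orientation","grip_width")})
E
```

```text
pics
top {'camera_matrix': array([[589.71916899,   0.        , 313.15370932],
       [  0.        , 589.71916899, 237.50208755],
       [  0.        ,   0.        ,   1.        ]]), 'k1': -0.1593761968038779, 'R': array([[ 0.01566502, -0.99986121, -0.00567244],
       [-0.97974132, -0.01421651, -0.19976195],
       [ 0.19965359,  0.0086868 , -0.97982804]]), 't': array([-0.08149971,  0.47104997,  1.08367759])}
scene {'camera_matrix': array([[493.37494538,   0.        , 325.84684461],
       [  0.        , 493.37494538, 235.42383182],
       [  0.        ,   0.        ,   1.        ]]), 'k1': -0.139666711715889, 'R': array([[ 0.70499485,  0.70921033, -0.00172121],
       [ 0.5565185 , -0.55471175, -0.61853216],
       [-0.43962417,  0.4351041 , -0.7857576 ]]), 't': array([-0.27377704, -0.26877139,  1.19597525])}
{'clock': 0.1, 'tcp_pos': array([0.23498156, 0.63235416, 0.30302604]), 'orientation': array([-5.55822874e-01, -3.09188409e+00,  2.53794170e-03]), 'grip_width': 0.08534949088268992}
```

View pics/top0.png

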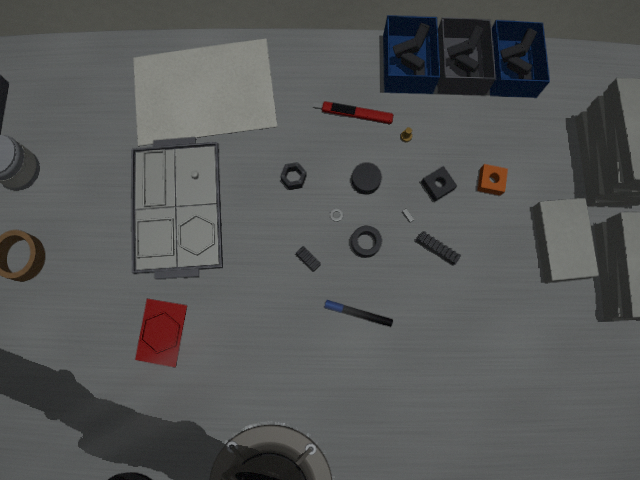

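View pics/scene0.png

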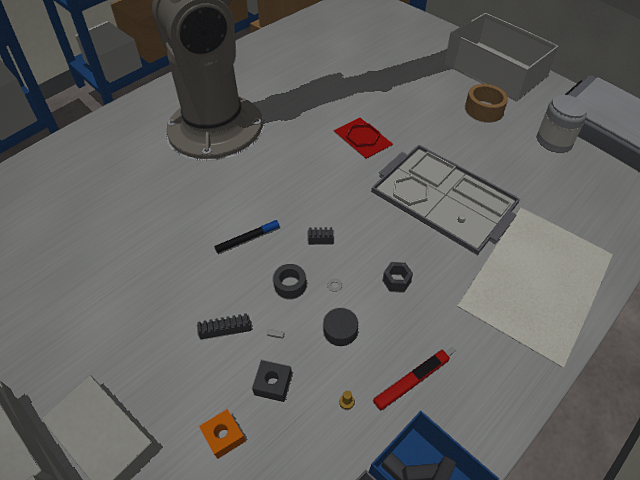

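The top view shows the nut (293,176), solid disc (366,178), square block (438,183), ring (365,241), long rack (437,248) and short rack (308,259). The orange block decoy is at (493,179) and the red hex decoy at (160,332). The tray holds the slot (155,180), post (195,175), square (155,238) and hex (197,236).

Possible mix-ups:
- **Long rack:** (437,248), not the short rack at (308,259).
- **Ring:** (365,241), not the disc at (366,178), the tiny washer at (336,215) or the brown ring at (18,255).
- **Block:** the dark one at (438,183), not the orange one.
- **Nut:** (293,176).
- **Hex nest:** the white one at (197,236), not the red one.

```bash
cat > h.py <<'E'
import numpy as np, cv2
from scipy.spatial.transform import Rotation as Ro
from bench import r,grab_frame,camera_info
def cloud(d,i,base=None):
    K=i["camera_matrix"]; v,u=np.mgrid[0:480,0:640]
    p=cv2.undistortPoints(np.stack([u,v],-1).reshape(-1,1,2).astype(float),K,np.array([i["k1"],0,0,0,0.])).reshape(480,640,2)
    c=np.dstack([p[...,0]*d,p[...,1]*d,d])
    return (c-i["t"])@i["R"]   # world
def rect(P):
    (c,s,a)=cv2.minAreaRect((P*1000).astype(np.float32)); return np.round(c,1),np.round(s,1),round(a,1)
E
python3 - <<'E'
from h import *
p=cv2.imread("pics/top0.png");d=np.load("pics/top0.npy");W=cloud(d,camera_info("top"))
print("bench z",np.median(W[330:360,420:500,2]))
v,u=np.mgrid[0:480,0:640]
for n,c in dict(nut=(293,176),disc=(366,178),block=(438,183),orange=(493,179),ring=(365,241),long=(437,248),short=(308,259)).items():
    m=(abs(u-c[0])<27)&(abs(v-c[1])<27)&(W[...,2]>.018)&(d>0)
    # connected component nearest the seed
    k,l,st,ce=cv2.connectedComponentsWithStats(m.astype(np.uint8)); j=1+np.argmax(st[1:,4])
    P=W[l==j]; top=P[P[:,2]>np.percentile(P[:,2],90)-.006]
    print(n,len(P),"z",np.round(np.percentile(P[:,2],[5,50,95]),4),"rect",*rect(top[:,:2]),"circ",[np.round(x,1) for x in cv2.minEnclosingCircle((top[:,:2]*1000).astype(np.float32))])
# tray rims
t=W[140:275,128:225]; print("tray z pct",np.round(np.percentile(t[...,2],[5,25,50,75,95]),4))
for n,c in dict(slot=(155,180),post=(195,175),square=(155,238),hex=(197,236)).items():
    m=(abs(u-c[0])<(14 if n=='post' else 22))&(abs(v-c[1])<(14 if n=='post' else 33))&(W[...,2]>.0135)&(d>0)
    k,l,st,ce=cv2.connectedComponentsWithStats(m.astype(np.uint8),connectivity=8)
    for j in range(1,k):
        if st[j,4]>8:
            P=W[l==j]; print(n,st[j],"z",round(np.median(P[:,2]),4),*rect(P[:,:2]))
cv2.imwrite("pics/crop0.png",cv2.resize(np.hstack([p[145:275,270:470],p[135:265,125:245]]),None,fx=2.45,fy=2.45,interpolation=2))
E
```

```text
bench z -0.0008711961196903823
nut 325 z [0.0206 0.0287 0.0329] rect [605.5 -32.1] [51.  46.7] 42.3 circ [array([605.4, -32.4]), np.float64(26.2)]
disc 687 z [0.0248 0.0292 0.0327] rect [ 603.1 -177.8] [55.9 59.9] 89.3 circ [array([ 602.9, -178.7]), np.float64(30.2)]
block 575 z [0.022  0.0291 0.033 ] rect [ 594.  -326.5] [51.3 50.3] 31.2 circ [array([ 593.6, -326.1]), np.float64(34.3)]
orange 611 z [0.0219 0.0289 0.0326] rect [ 605.  -437.8] [51.4 53.6] 78.7 circ [array([ 605.5, -437.4]), np.float64(35.0)]
ring 498 z [0.0235 0.0292 0.0326] rect [ 472.  -179.3] [58.1 59. ] 0.1 circ [array([ 472.1, -178.7]), np.float64(30.1)]
long 491 z [0.0193 0.0255 0.0318] rect [ 461.7 -320.5] [87.3 21.1] 56.3 circ [array([ 460.8, -319.9]), np.float64(43.7)]
short 274 z [0.0193 0.0263 0.0321] rect [436.6 -65.6] [47.1 19.5] 45.5 circ [array([437.2, -65.6]), np.float64(24.1)]
tray z pct [-0.0011  0.005   0.0073  0.0097  0.016 ]
slot [143 149  23  29  96] z 0.0168 [629.3 256.1] [61.4 47.1] 5.0
slot [142 164   3  14  27] z 0.0168 [614.2 277.3] [ 4.7 28.8] 88.8
slot [142 179  23  27 120] z 0.0168 [569.3 253. ] [57.5 47.3] 5.3
post [191 171   8   7  45] z 0.0198 [606.3 169.5] [13.1 13.6] 26.2
square [135 217  39  26 131] z 0.0167 [492.3 245.2] [45.9 77.5] 8.5
square [136 239  39  19 100] z 0.0167 [443.3 237.9] [30.5 81.1] 21.1
square [136 244   2   7  10] z 0.0168 [454.1 278.1] [13.2  2.7] 8.8
hex [178 214  37  41 196] z 0.0167 [482.3 159.3] [80.  72.4] 64.2
```

View pics/crop0.png

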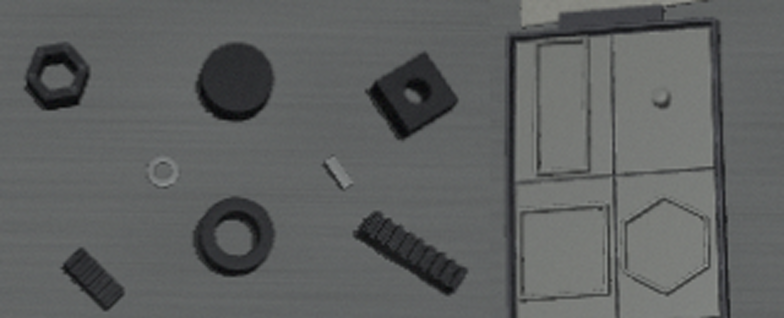

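The crop confirms the choices: a toothed long rack with about 9 teeth, the ring with its open bore, the dark block with its hole, and the nut. All four nests are in the white tray. Next I measure the nest centres, the tray yaw and the wall height.

```bash
cat >> h.py <<'E'
def plan(*wps):
    """legs from the measured pose to (x,y,z,yaw of closing line in deg, None keeps); prints tool-axis shifts"""
    o=r.get_obs(); p=np.array(o["tcp_pos"]); R=Ro.from_rotvec(o["orientation"])
    for w in wps:
        y=R.as_matrix()[:,1]; a=np.arctan2(y[1],y[0])
        if w[3] is None: t=0
        else: t=(np.radians(w[3])-a+np.pi/2)%np.pi-np.pi/2
        if len(w)>4: t+=w[4]*np.pi
        # upright target at the new yaw
        c=a+t; Rt=Ro.from_matrix(np.array([[np.sin(c),np.cos(c),0],[-np.cos(c),np.sin(c),0],[0,0,-1]]))
        dp=R.inv().apply(np.array(w[:3])-p); dr=(R.inv()*Rt).as_rotvec()
        print("to",w,"shift",np.round(dp,4),"rot",np.round(dr,3),"rows>=",int(np.ceil(max(np.linalg.norm(dp)/.05,np.linalg.norm(dr)/.15)-.01)))
        p=np.array(w[:3]);R=Rt
E
python3 - <<'E'
from h import *
d=np.load("pics/top0.npy");W=cloud(d,camera_info("top"))
v,u=np.mgrid[0:480,0:640]
for n,(a,b,c,e) in dict(slot=(141,168,146,210),square=(134,176,214,262),hex=(177,219,211,260)).items():
    m=(u>=a)&(u<=b)&(v>=c)&(v<=e)&(W[...,2]>.0125)&(W[...,2]<.025)&(d>0)
    P=W[m]; print(n,m.sum(),*rect(P[:,:2]))
m=(u>=125)&(u<=230)&(v>=135)&(v<=285)&(W[...,2]>.003)&(d>0)
k,l,st,_=cv2.connectedComponentsWithStats(m.astype(np.uint8)); j=1+np.argmax(st[1:,4]); print("tray",*rect(W[l==j][:,:2]))
for s in ((128,140,150,260),(212,226,150,260),(135,215,138,146),(135,215,262,280)):
    q=W[s[2]:s[3],s[0]:s[1],2]; print("wall z",np.round(np.percentile(q,[90,98,100]),4))
plan((.605,-.032,.25,12),(.605,-.032,.0835,12))
E
```

```text
slot 318 [601.6 253.8] [135.1  58.7] 3.5
square 282 [480.7 244.3] [90.  80.4] 4.6
hex 260 [479.3 154.2] [94.7 83.6] 2.7
tray [546.2 208.6] [309.6 189.2] 4.9
wall z [0.014  0.0176 1.1555]
wall z [0.0133 0.0176 1.1555]
wall z [0.0155 0.0175 1.1555]
wall z [0.0143 0.0167 1.1555]Traceback (most recent call last):
  File "<stdin>", line 11, in <module>
  File "h.py", line 20, in plan
    c=a+t; Rt=Ro.from_matrix(np.array([[np.sin(c),np.cos(c),0],[-np.cos(c),np.sin(c),0],[0,0,-1]]))
              ~~~~~~~~~~~~~~^^^^^^^^^^^^^^^^^^^^^^^^^^^^^^^^^^^^^^^^^^^^^^^^^^^^^^^^^^^^^^^^^^^^^^^
  File "scipy/spatial/transform/_rotation.pyx", line 1143, in scipy.spatial.transform._rotation.Rotation.from_matrix
ValueError: Non-positive determinant (left-handed or null coordinate frame) in rotation matrix 0: [[ 0.20791169  0.9781476   0.        ]
 [-0.9781476   0.20791169  0.        ]
 [ 0.          0.         -1.        ]].
```

```bash
sed -i 's/\[\[np.sin(c),np.cos(c),0\],\[-np.cos(c),np.sin(c),0\]/[[-np.sin(c),np.cos(c),0],[np.cos(c),np.sin(c),0]/' h.py
python3 - <<'E'
from h import *
from scipy.optimize import least_squares
d=np.load("pics/top0.npy");W=cloud(d,camera_info("top"))
P=W[(W[...,2]>.0125)&(W[...,2]<.025)&(d>0)]
hx=lambda A:np.array([[A/np.sqrt(3)*2*np.cos(k*np.pi/3),A/np.sqrt(3)*2*np.sin(k*np.pi/3)] for k in range(6)])
bx=lambda a,b:np.array([[a,b],[-a,b],[-a,-b],[a,-b]])
shp=dict(slot=(bx(57.5,21.5),(605,256.8)),square=(bx(36.5,36.5),(472,246)),hex=(hx(34.5),(480,160)))
for n,(poly,g) in shp.items():
    poly=poly.astype(np.float32).reshape(-1,1,2); h=abs(poly).max((0,1))
    def f(x,Q):
        c,s=np.cos(x[2]),np.sin(x[2]); L=(Q-x[:2])@np.array([[c,-s],[s,c]])
        return np.array([cv2.pointPolygonTest(poly,(float(a),float(b)),True) for a,b in L])
    x=np.array([*g,np.radians(4.9)])
    for tol in(8,4,4):
        Q=P[:,:2]*1000; q=f(x,Q[np.all(abs(Q-x[:2])<75,axis=1)]); Q=Q[np.all(abs(Q-x[:2])<75,axis=1)][abs(q)<tol]
        x=least_squares(f,x,args=(Q,),loss="soft_l1",diff_step=1e-3).x
    print(n,len(Q),np.round(x[:2],1),"yaw",round(np.degrees(x[2]),1),"rms",round(np.sqrt((f(x,Q)**2).mean()),2))
o=r.get_obs();print(o["clock"])
plan((.605,-.032,.25,12),(.605,-.032,.0835,12))
E
```

```text
slot 276 [599.8 254.4] yaw 4.4 rms 1.22
square 272 [474.6 243.7] yaw 5.2 rms 1.23
hex 213 [482.1 158.8] yaw 4.5 rms 1.16
0.1
to (0.605, -0.032, 0.25, 12) shift [-0.5782 -0.4938  0.0539] rot [-1.000e-03  1.000e-03  1.006e+00] rows>= 16
to (0.605, -0.032, 0.0835, 12) shift [0.     0.     0.1665] rot [0. 0. 0.] rows>= 4
```

```bash
for i in 1 2 3; do python3 -m pendant '-.036 -.031 .0034 0 0 0;-.072 -.062 .0068 0 0 0;-.108 -.093 .0102 0 0 0;-.144 -.124 .0136 0 0 0;-.18 -.154 .017 0 0 0' 0.085 60 | tail -1; done
python3 -m pendant '-.02 -.016 .002 0 0 .14;-.038 -.032 .003 0 0 .28;-.038 -.032 .003 0 0 .42;-.038 -.032 .003 0 0 .56;-.038 -.032 .003 0 0 .70'
python3 -m pendant '0 0 0 0 0 .14;0 0 0 0 0 .28;0 0 0 0 0 .306;0 0 0 0 0 .306'
python3 - <<'E'
from h import *
i=camera_info("wrist");p,d=grab_frame("wrist");cv2.imwrite("pics/w1.png",p)
plan((.605,-.032,.0835,12))
W=cloud(d,i); print(np.round(W[::80,::80,2],3))
E
```

```text
gripper_force: 0.0
gripper_force: 0.0
gripper_force: 0.0
clock: 2.1
tcp_pos: [0.6046, -0.0319, 0.2494]
orientation: [-1.591, -2.708, 0.001]
contact_force: [-0.6, 0.1, 0.3]
grip_width: 0.0852
gripper_force: 0.0
clock: 2.5
tcp_pos: [0.6046, -0.0315, 0.2496]
orientation: [-1.974, -2.443, 0.001]
contact_force: [-0.7, -0.8, -0.5]
grip_width: 0.0849
gripper_force: 0.0
to (0.605, -0.032, 0.0835, 12) shift [-0.0005  0.0003  0.1662] rot [-0.     0.     0.003] rows>= 4
[[ 0.    -0.    -0.     0.001 -0.001  0.     0.004  0.003]
 [ 0.001  0.     0.001  0.     0.002  0.     0.001  0.002]
 [-0.    -0.001  0.001  0.001 -0.     0.     0.002  0.003]
 [-0.001 -0.     0.    -0.     0.022 -0.     0.002  0.002]
 [-0.001 -0.     0.201  0.001  0.001  0.001  0.2    0.   ]
 [ 0.241  0.24   0.222  0.001 -0.     0.002  0.221  0.24 ]]
```

View pics/w1.png

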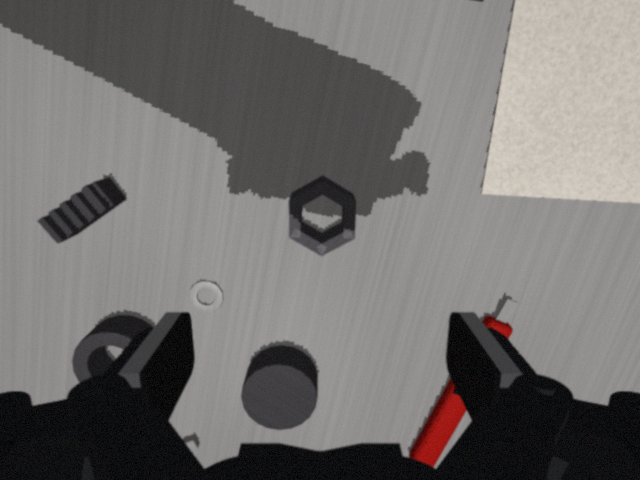

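The nut sits at (322,215), centred between the fingers at (190,315) and (450,315), with flats facing both pads. Down to grip it.

```bash
python3 -m pendant '0 0 .04 0 0 0;0 0 .08 0 0 0;0 0 .12 0 0 0;0 0 .15 0 0 0;0 0 .166 0 0 0' 0.085 60 
python3 -m pendant '0 0 0 0 0 0;0 0 0 0 0 0;0 0 0 0 0 0;0 0 0 0 0 0;0 0 0 0 0 0' 0.02 60 
python3 -m pendant '0 0 0 0 0 0;0 0 0 0 0 0;0 0 0 0 0 0' 0.02 60 
python3 -m pendant '0 0 -.03 0 0 0;0 0 -.07 0 0 0;0 0 -.11 0 0 0;0 0 -.14 0 0 0;0 0 -.14 0 0 0' 0.02 60
python3 - <<'E'
from h import *
plan((.482,.159,.15,4.7),(.482,.159,.093,4.7))
E
```

```text
clock: 3.05
tcp_pos: [0.6034, -0.0315, 0.0812]
orientation: [-1.973, -2.441, 0.003]
contact_force: [-0.1, 0.3, -0.1]
grip_width: 0.0854
gripper_force: 0.0
clock: 3.55
tcp_pos: [0.6062, -0.0319, 0.086]
orientation: [1.976, 2.439, 0.004]
contact_force: [-0.3, -0.8, 8.6]
grip_width: 0.0441
gripper_force: 62.9
clock: 3.85
tcp_pos: [0.6062, -0.0319, 0.086]
orientation: [1.976, 2.439, 0.004]
contact_force: [0.3, 0.7, 7.2]
grip_width: 0.0447
gripper_force: 62.9
clock: 4.35
tcp_pos: [0.6071, -0.0321, 0.229]
orientation: [1.974, 2.436, 0.01]
contact_force: [-0.3, 0.7, -3.6]
grip_width: 0.0444
gripper_force: 62.8
to (0.482, 0.159, 0.15, 4.7) shift [ 0.2129 -0.0835  0.0781] rot [0.009 0.    0.127] rows>= 5
to (0.482, 0.159, 0.093, 4.7) shift [0.    0.    0.057] rot [0. 0. 0.] rows>= 2
```

```bash
python3 -m pendant '.042 -.016 .01 0 0 .025;.085 -.033 .03 0 0 .05;.128 -.05 .046 0 0 .08;.17 -.067 .062 0 0 .10;.213 -.0835 .078 .009 0 .127' | head -2
python3 -m pendant '0 0 0 0 0 0;0 0 0 0 0 0' | head -2
python3 - <<'E'
from h import *
i=camera_info("wrist");p,d=grab_frame("wrist");cv2.imwrite("pics/w2.png",p)
plan((.482,.159,.096,4.7))
E
```

```text
clock: 4.85
tcp_pos: [0.4768, 0.1604, 0.1448]
clock: 5.05
tcp_pos: [0.4776, 0.1605, 0.1449]
to (0.482, 0.159, 0.096, 4.7) shift [-0.0004  0.0038  0.0495] rot [-0.009  0.001  0.001] rows>= 1
```

View pics/w2.png

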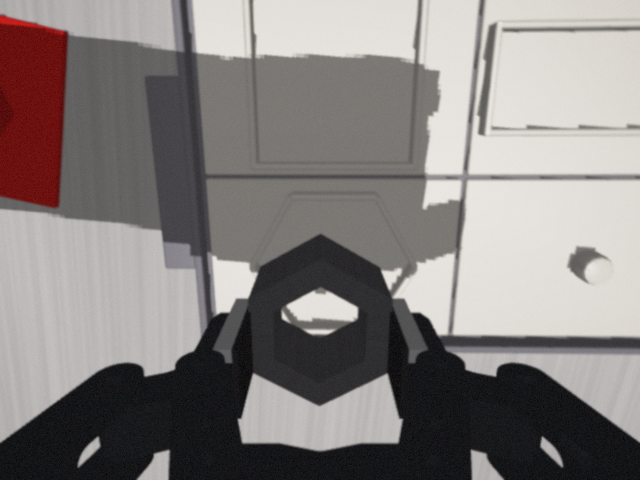

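The nut is held flat at (320,320), above the white hex pocket at (335,230). I lower it and release.

```bash
python3 -m pendant '0 .002 .02 -.005 0 0;0 .0038 .04 -.009 0 0;0 .0038 .0495 -.009 0 0;0 .0038 .0495 -.009 0 0;0 .0038 .0495 -.009 0 0'
python3 -m pendant '0 0 0 0 0 0;0 0 0 0 0 0;0 0 0 0 0 0;0 0 0 0 0 0' 0.060
python3 -m pendant '0 0 -.03 0 0 0;0 0 -.07 0 0 0;0 0 -.11 0 0 0;0 0 -.11 0 0 0;0 0 -.11 0 0 0' 0.085
python3 - <<'E'
from h import *
p,d=grab_frame("top");cv2.imwrite("pics/t1.png",p);W=cloud(d,camera_info("top"))
m=(abs(W[...,0]-.482)<.05)&(abs(W[...,1]-.159)<.04)&(W[...,2]>.026)&(W[...,2]<.06)&(d>0)
P=W[m];print(m.sum(),np.round(np.percentile(P[:,2],[10,50,90]),4),*rect(P[:,:2]))
plan((.472,-.179,.2,30),(.472,-.179,.078,30))
E
```

```text
clock: 5.6
tcp_pos: [0.4829, 0.1589, 0.0968]
orientation: [2.13, 2.308, -0.0]
contact_force: [-0.4, 0.2, -3.0]
grip_width: 0.0445
gripper_force: 62.7
clock: 6.0
tcp_pos: [0.4826, 0.1598, 0.0968]
orientation: [2.128, 2.31, 0.001]
contact_force: [-0.3, 0.3, 0.4]
grip_width: 0.0602
gripper_force: 0.0
clock: 6.5
tcp_pos: [0.4825, 0.1601, 0.2072]
orientation: [2.128, 2.311, 0.003]
contact_force: [-0.7, -0.1, 0.5]
grip_width: 0.0853
gripper_force: 0.0
306 [0.0306 0.0368 0.04  ] [483.3 156.6] [47.  45.3] 3.3
to (0.472, -0.179, 0.2, 30) shift [-0.3369 -0.0378  0.0062] rot [-0.     0.    -0.441] rows>= 7
to (0.472, -0.179, 0.078, 30) shift [0.    0.    0.122] rot [0. 0. 0.] rows>= 3
```

```bash
python3 -m pendant '-.045 -.005 0 0 0 0;-.09 -.01 0 0 0 0;-.135 -.015 0 0 0 0;-.18 -.02 0 0 0 0;-.225 -.025 0 0 0 0' | head -1
python3 -m pendant '-.045 -.005 0 0 0 0;-.09 -.01 0 0 0 0;-.112 -.013 .0 0 0 0;-.112 -.013 0 0 0 0;-.112 -.013 0 0 0 0' | head -2
python3 - <<'E'
from h import *
i=camera_info("wrist");p,d=grab_frame("wrist");cv2.imwrite("pics/w3.png",p);W=cloud(d,i)
m=(abs(W[...,0]-.472)<.045)&(abs(W[...,1]+.179)<.045)&(W[...,2]>.024)&(W[...,2]<.04)&(d>0)
print(m.sum(),*rect(W[m][:,:2]),np.median(W[m][:,2]))
plan((.472,-.179,.080,4.7))
E
```

```text
clock: 7.05
clock: 7.55
tcp_pos: [0.4712, -0.1792, 0.2053]
5111 [ 474.4 -177.2] [59.3 58.8] 45.5 0.030458854068884194
to (0.472, -0.179, 0.08, 4.7) shift [-0.0007  0.0007  0.1254] rot [-0.002 -0.     0.001] rows>= 3
```

```bash
python3 -m pendant '0 .002 .04 0 0 0;0.001 .002 .08 0 0 0;0.001 .002 .11 0 0 0;0.001 .002 .125 0 0 0;0.001 .002 .125 0 0 0' | head -4
python3 -m pendant '0 0 0 0 0 0;0 0 0 0 0 0;0 0 0 0 0 0;0 0 0 0 0 0;0 0 0 0 0 0' 0.03 70 
python3 -m pendant '0 0 -.03 0 0 0;0 0 -.07 0 0 0;0 0 -.11 0 0 0;0 0 -.11 0 0 0;0 0 -.11 0 0 0'
python3 - <<'E'
from h import *
plan((.607,.1695,.18,4.7))
E
```

```text
clock: 8.1
tcp_pos: [0.473, -0.1768, 0.0798]
orientation: [-2.124, -2.31, 0.003]
contact_force: [1.3, -0.3, 0.0]
clock: 8.6
tcp_pos: [0.4746, -0.1783, 0.0835]
orientation: [2.128, 2.309, 0.003]
contact_force: [-2.1, 1.2, 9.4]
grip_width: 0.0568
gripper_force: 73.4
clock: 9.1
tcp_pos: [0.4743, -0.1777, 0.1925]
orientation: [2.126, 2.31, 0.003]
contact_force: [-0.1, 0.2, -3.8]
grip_width: 0.0568
gripper_force: 79.1
to (0.607, 0.1695, 0.18, 4.7) shift [0.3351 0.1609 0.0129] rot [0.003 0.    0.001] rows>= 8
```

```bash
python3 -m pendant '.042 .02 0 0 0 0;.084 .04 0 0 0 0;.126 .06 0 0 0 0;.168 .08 0 0 0 0;.21 .10 0 0 0 0' | head -1
python3 -m pendant '.042 .02 0 0 0 0;.084 .04 .01 0 0 0;.125 .061 .013 0.003 0 0;.125 .061 .013 0.003 0 0;.125 .061 .013 0.003 0 0' | head -2
python3 - <<'E'
from h import *
i=camera_info("wrist");p,d=grab_frame("wrist");cv2.imwrite("pics/w4.png",p)
plan((.607,.1695,.093,4.7))
E
```

```text
clock: 9.6
clock: 10.1
tcp_pos: [0.6057, 0.1704, 0.1758]
to (0.607, 0.1695, 0.093, 4.7) shift [0.0012 0.0019 0.0834] rot [-0.006  0.002  0.   ] rows>= 2
```

View pics/w4.png

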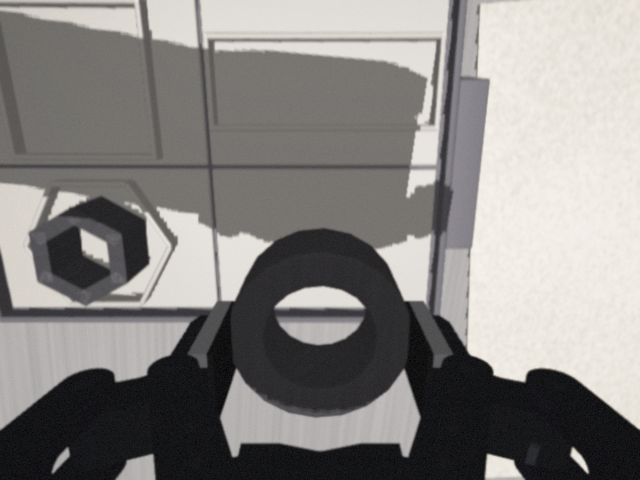

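The ring is held flat at (320,325), hiding the post. The nut lies in its hexagonal pocket at (90,245). I lower the ring and release.

```bash
python3 -m pendant '.001 .002 .03 -.003 0 0;.001 .002 .05 -.006 0.002 0;.001 .002 .065 -.006 0.002 0;.001 .002 .075 -.006 0.002 0;.001 .002 .0825 -.006 0.002 0'
python3 -m pendant '0 0 0 0 0 0;0 0 0 0 0 0' | head -5
python3 -m pendant '0 0 0 0 0 0;0 0 0 0 0 0;0 0 0 0 0 0;0 0 0 0 0 0' 0.072
python3 -m pendant '0 0 -.03 0 0 0;0 0 -.07 0 0 0;0 0 -.11 0 0 0;0 0 -.11 0 0 0;0 0 -.11 0 0 0' 0.085 | head -2
python3 - <<'E'
from h import *
p,d=grab_frame("top");cv2.imwrite("pics/t2.png",p);W=cloud(d,camera_info("top"))
m=(abs(W[...,0]-.607)<.045)&(abs(W[...,1]-.169)<.04)&(W[...,2]>.026)&(W[...,2]<.06)&(d>0)
P=W[m];print(m.sum(),np.round(np.percentile(P[:,2],[10,50,90]),4),*rect(P[:,:2]))
plan((.594,-.326,.2,31.2),(.594,-.326,.083,31.2))
E
```

```text
clock: 10.65
tcp_pos: [0.6085, 0.1691, 0.0952]
orientation: [2.129, 2.309, 0.004]
contact_force: [0.7, 0.6, -3.1]
grip_width: 0.056
gripper_force: 78.9
clock: 10.85
tcp_pos: [0.6091, 0.1699, 0.0964]
orientation: [2.128, 2.309, 0.006]
contact_force: [0.6, -0.3, -4.1]
grip_width: 0.0566
clock: 11.25
tcp_pos: [0.609, 0.1702, 0.0965]
orientation: [2.128, 2.31, 0.007]
contact_force: [-0.4, -0.6, -0.4]
grip_width: 0.0723
gripper_force: 0.0
clock: 11.75
tcp_pos: [0.6088, 0.1701, 0.207]
380 [0.0308 0.0364 0.0395] [610.1 166.4] [59.3 49.2] 5.2
to (0.594, -0.326, 0.2, 31.2) shift [-0.4932 -0.0547  0.0046] rot [ 0.003 -0.001 -0.462] rows>= 10
to (0.594, -0.326, 0.083, 31.2) shift [0.    0.    0.117] rot [0. 0. 0.] rows>= 3
```

```bash
python3 -m pendant '-.049 -.0055 0 0 0 0;-.098 -.011 0 0 0 0;-.147 -.0165 0 0 0 0;-.196 -.022 0 0 0 0;-.245 -.0275 0 0 0 0' | head -1
python3 -m pendant '-.049 -.0055 0 0 0 -.12;-.098 -.011 0 0 0 -.24;-.147 -.0165 0 0 0 -.36;-.196 -.022 0 0 0 -.462;-.245 -.0272 0.004 0.003 -.001 -.462' | head -1
python3 -m pendant '0 0 0 0 0 0;0 0 0 0 0 0;0 0 0 0 0 0' | head -2
python3 - <<'E'
from h import *
i=camera_info("wrist");p,d=grab_frame("wrist");cv2.imwrite("pics/w5.png",p);W=cloud(d,i)
m=(abs(W[...,0]-.594)<.045)&(abs(W[...,1]+.326)<.045)&(W[...,2]>.024)&(W[...,2]<.04)&(d>0)
print(m.sum(),*rect(W[m][:,:2]),np.median(W[m][:,2]))
plan((.594,-.326,.083,31.2))
E
```

```text
clock: 12.3
clock: 12.8
clock: 13.1
tcp_pos: [0.5939, -0.3212, 0.1994]
6386 [ 596.  -325.7] [50.1 50.8] 32.5 0.03059737068442653
to (0.594, -0.326, 0.083, 31.2) shift [-0.0045 -0.003   0.1168] rot [ 0.    -0.002  0.002] rows>= 3
```

View pics/w5.png

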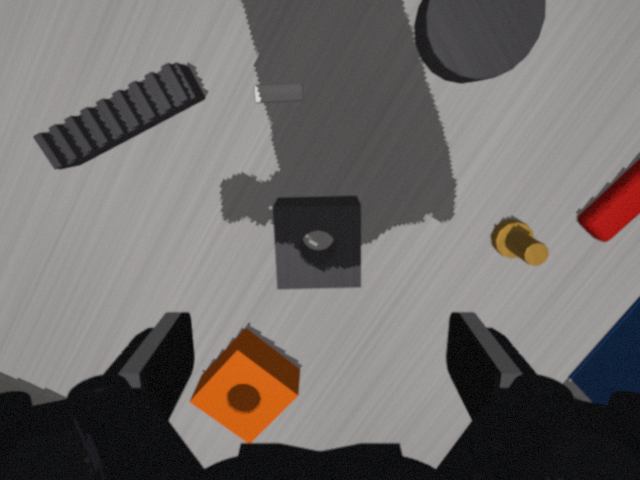

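The dark block is at (318,245), square between the fingers, and the orange one at (245,395) is clear of the path. I grip the dark one.

```bash
python3 -m pendant '-.005 -.002 .04 0 0 -.014;-.005 -.002 .08 0 0 -.014;-.005 -.002 .10 0 0 -.014;-.005 -.002 .1165 0 0 -.014;-.005 -.002 .1165 0 0 -.014' | head -4
python3 -m pendant '0 0 0 0 0 0;0 0 0 0 0 0;0 0 0 0 0 0;0 0 0 0 0 0;0 0 0 0 0 0' 0.025 70 
python3 -m pendant '0 0 -.03 0 0 0;0 0 -.07 0 0 0;0 0 -.11 0 0 0;0 0 -.11 0 0 0;0 0 -.11 0 0 0'
python3 - <<'E'
from h import *
plan((.4746,.244,.18,4.9))
E
```

```text
clock: 13.65
tcp_pos: [0.5943, -0.3261, 0.0821]
orientation: [-1.519, -2.746, -0.0]
contact_force: [-0.0, 1.1, 0.0]
clock: 14.15
tcp_pos: [0.596, -0.3289, 0.0867]
orientation: [1.522, 2.744, 0.001]
contact_force: [-0.5, 0.9, 6.0]
grip_width: 0.0481
gripper_force: 74.6
clock: 14.65
tcp_pos: [0.5948, -0.3282, 0.1952]
orientation: [1.523, 2.746, 0.001]
contact_force: [0.8, 0.8, -6.1]
grip_width: 0.0481
gripper_force: 75.4
to (0.4746, 0.244, 0.18, 4.9) shift [0.549  0.201  0.0148] rot [0.002 0.001 0.472] rows>= 12
```

```bash
for i in 1 2; do python3 -m pendant '.045 .0165 0 0 0 0;.09 .033 0 0 0 0;.135 .05 0 0 0 0;.18 .066 0 0 0 0;.225 .0825 0 0 0 0' | head -1; done
python3 -m pendant '.04 .015 .005 0 0 .1;.08 .03 .01 0 0 .22;.099 .036 .0148 0.002 .001 .35;.099 .036 .0148 0.002 0.001 .472;.099 .036 .0148 0.002 .001 .472' | head -1
python3 -m pendant '0 0 0 0 0 0;0 0 0 0 0 0;0 0 0 0 0 0' | head -2
python3 - <<'E'
from h import *
i=camera_info("wrist");p,d=grab_frame("wrist");cv2.imwrite("pics/w6.png",p)
plan((.4746,.244,.096,4.9))
E
```

```text
clock: 15.15
clock: 15.65
clock: 16.15
clock: 16.45
tcp_pos: [0.4748, 0.243, 0.1795]
to (0.4746, 0.244, 0.096, 4.9) shift [ 0.0008 -0.      0.0836] rot [-0.002 -0.     0.   ] rows>= 2
```

View pics/w6.png

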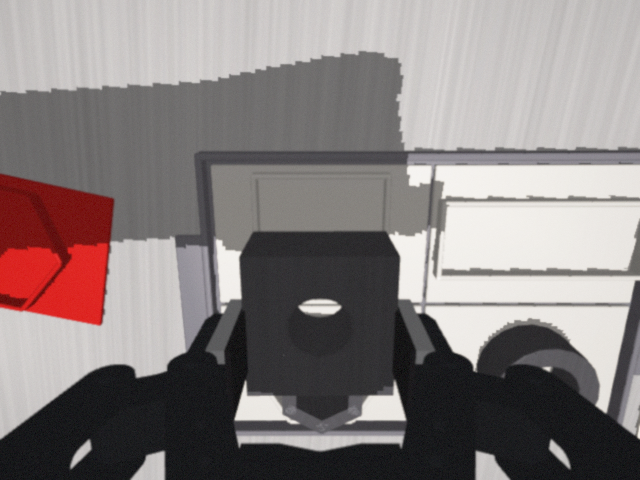

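The block is held level at (320,315), over the square pocket at (320,205), with the ring on the post at (540,375). I lower it and release.

```bash
python3 -m pendant '.001 0 .03 0 0 0;.001 0 .05 0 0 0;.001 0 .065 0 0 0;.001 0 .077 0 0 0;.001 0 .0845 -.002 0 0' | head -1
python3 -m pendant '0 0 0 0 0 0;0 0 0 0 0 0' | head -4
python3 -m pendant '0 0 0 0 0 0;0 0 0 0 0 0;0 0 0 0 0 0;0 0 0 0 0 0' 0.062 | head -4
python3 -m pendant '0 0 -.03 0 0 0;0 0 -.07 0 0 0;0 0 -.11 0 0 0;0 0 -.11 0 0 0;0 0 -.11 0 0 0' 0.085 | head -2
python3 - <<'E'
from h import *
p,d=grab_frame("top");cv2.imwrite("pics/t3.png",p);W=cloud(d,camera_info("top"))
for n,x,y in (("block",.4746,.244),("ring",.607,.1695),("nut",.482,.159)):
    m=(abs(W[...,0]-x)<.045)&(abs(W[...,1]-y)<.042)&(W[...,2]>.027)&(W[...,2]<.06)&(d>0)
    P=W[m];print(n,m.sum(),np.round(np.percentile(P[:,2],[10,50,90]),4),*rect(P[:,:2]))
plan((.461,-.320,.2,146.3),(.461,-.320,.086,146.3))
print(r.get_obs()["joints"])
E
```

```text
clock: 17.0
clock: 17.2
tcp_pos: [0.4749, 0.2449, 0.0953]
orientation: [2.124, 2.315, 0.002]
contact_force: [0.9, 0.2, -5.8]
clock: 17.6
tcp_pos: [0.4747, 0.245, 0.0954]
orientation: [2.124, 2.315, 0.002]
contact_force: [0.1, -0.3, -0.3]
clock: 18.1
tcp_pos: [0.4747, 0.2452, 0.2059]
block 588 [0.0335 0.037  0.0398] [474.6 247.9] [51.6 51.3] 4.4
ring 457 [0.0325 0.0365 0.0395] [609.4 170.8] [58.1 58.9] 73.3
nut 327 [0.0322 0.0368 0.0397] [482.7 159.2] [53.2 45.2] 33.9
to (0.461, -0.32, 0.2, 146.3) shift [-0.5617 -0.0617  0.0045] rot [-0.    -0.001  0.675] rows>= 12
to (0.461, -0.32, 0.086, 146.3) shift [0.    0.    0.114] rot [0. 0. 0.] rows>= 3
[-1.05139509  0.41608476  0.57770437  2.01539494 -0.31471893  0.7967138
 -0.20359186]
```

```bash
for i in 1 2; do python3 -m pendant '-.047 -.005 0 0 0 0;-.094 -.01 0 0 0 0;-.141 -.015 0 0 0 0;-.188 -.021 0 0 0 0;-.235 -.026 0 0 0 0' | head -1; done
python3 -m pendant '-.045 -.005 0 0 0 .14;-.09 -.0095 0 0 0 .28;-.092 -.0097 0 0 0 .42;-.092 -.0097 0.003 0 0 .56;-.092 -.0097 .0045 0 0 .675' | head -1
python3 -m pendant '0 0 0 0 0 0;0 0 0 0 0 0;0 0 0 0 0 0' | head -2
python3 - <<'E'
from h import *
i=camera_info("wrist");p,d=grab_frame("wrist");cv2.imwrite("pics/w7.png",p);W=cloud(d,i)
m=(abs(W[...,0]-.461)<.055)&(abs(W[...,1]+.32)<.055)&(W[...,2]>.014)&(W[...,2]<.04)&(d>0)
print(m.sum(),*rect(W[m][:,:2]),np.percentile(W[m][:,2],[10,50,90]))
m&=W[...,2]>.026;print(m.sum(),*rect(W[m][:,:2]))
plan((.461,-.320,.086,146.3))
E
```

```text
clock: 18.65
clock: 19.15
clock: 19.65
clock: 19.95
tcp_pos: [0.461, -0.3202, 0.1999]
5080 [ 464.4 -319.5] [88.2 20. ] 57.2 [0.0231501  0.02944127 0.03108936]
3142 [ 463.7 -320.5] [85.7 20. ] 57.2
to (0.461, -0.32, 0.086, 146.3) shift [ 1.000e-04 -2.000e-04  1.141e-01] rot [-0.    -0.     0.001] rows>= 3
```

View pics/w7.png

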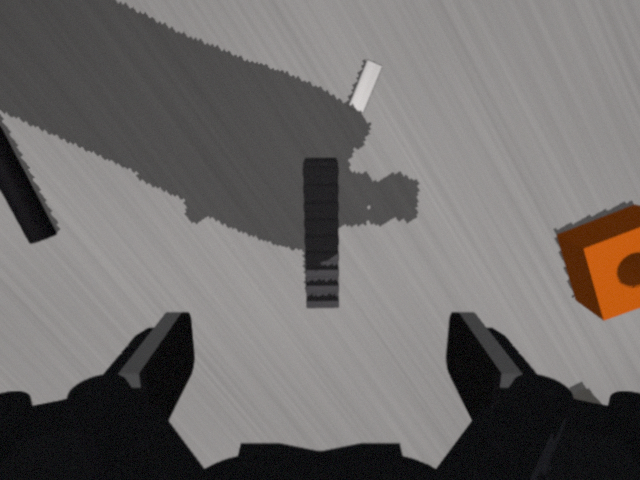

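The long rack is at (322,232), in line with the camera and centred between the fingers. I grip it.

```bash
python3 -m pendant '.001 .002 .04 0 0 -.015;.001 .002 .08 0 0 -.015;.001 .002 .10 0 0 -.015;.001 .002 .114 0 0 -.015;.001 .002 .114 0 0 -.015' | head -4
python3 -m pendant '0 0 0 0 0 0;0 0 0 0 0 0;0 0 0 0 0 0;0 0 0 0 0 0;0 0 0 0 0 0' 0.005 70 
python3 -m pendant '0 0 0 0 0 0;0 0 0 0 0 0;0 0 0 0 0 0' | tail -2
python3 -m pendant '0 0 -.03 0 0 0;0 0 -.07 0 0 0;0 0 -.11 0 0 0;0 0 -.12 0 0 0;0 0 -.12 0 0 0'
python3 - <<'E'
from h import *
plan((.600,.2545,.18,94.9))
E
```

```text
clock: 20.5
tcp_pos: [0.4628, -0.3203, 0.0851]
orientation: [-2.757, -1.501, 0.001]
contact_force: [-0.5, 0.7, 0.5]
clock: 21.0
tcp_pos: [0.4636, -0.3207, 0.0872]
orientation: [-2.759, -1.502, -0.002]
contact_force: [-0.8, 2.0, 5.6]
grip_width: 0.0179
gripper_force: 69.4
grip_width: 0.0182
gripper_force: 69.7
clock: 21.8
tcp_pos: [0.4639, -0.3207, 0.2073]
orientation: [2.758, 1.502, 0.003]
contact_force: [-0.2, 0.5, -3.6]
grip_width: 0.0183
gripper_force: 70.1
to (0.6, 0.2545, 0.18, 94.9) shift [ 0.557  -0.1978  0.0275] rot [ 0.002 -0.002  0.912] rows>= 12
```

```bash
for i in 1 2; do python3 -m pendant '.0464 -.0165 0 0 0 0;.0928 -.033 0 0 0 0;.1392 -.0495 0 0 0 0;.1856 -.066 0 0 0 0;.232 -.0825 0 0 0 0' | head -1; done
python3 -m pendant '.046 -.0165 .005 0 0 .14;.093 -.0328 .015 0 0 .28;.093 -.0328 .0275 0 0 .42;.093 -.0328 .0275 0 0 .56;.093 -.0328 .0275 0.002 -.002 .70' | head -1
python3 -m pendant '0 0 0 0 0 .12;0 0 0 0 0 .212;0 0 0 0 0 .212;0 0 0 0 0 .212;0 0 0 0 0 .212' | head -3
python3 - <<'E'
from h import *
i=camera_info("wrist");p,d=grab_frame("wrist");cv2.imwrite("pics/w8.png",p)
plan((.600,.2545,.097,94.9))
E
```

```text
clock: 22.3
clock: 22.8
clock: 23.3
clock: 23.8
tcp_pos: [0.5993, 0.2542, 0.178]
orientation: [-3.138, -0.136, 0.006]
to (0.6, 0.2545, 0.097, 94.9) shift [ 0.0008 -0.0001  0.0814] rot [-0.001  0.003  0.001] rows>= 2
```

View pics/w8.png

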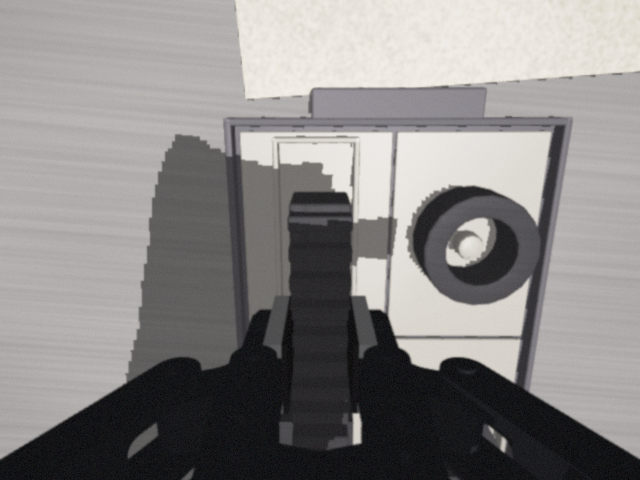

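The rack (320,310) lines up with the long pocket (317,200), and the ring (475,245) encircles the post at (467,245). I lower the rack and release.

```bash
python3 -m pendant '.001 0 .03 0 0 0;.001 0 .05 0 0 0;.001 0 .065 0 0 0;.001 0 .076 0 0 0;.001 0 .0815 -.001 0.003 0' | head -1
python3 -m pendant '0 0 0 0 0 0;0 0 0 0 0 0' | head -4
python3 -m pendant '0 0 0 0 0 0;0 0 0 0 0 0;0 0 0 0 0 0;0 0 0 0 0 0' 0.032 | head -4
python3 -m pendant '0 0 -.03 0 0 0;0 0 -.07 0 0 0;0 0 -.11 0 0 0;0 0 -.15 0 0 0;0 0 -.15 0 0 0' 0.04 | head -2
python3 -m pendant '0 0 0 0 0 0;0 0 0 0 0 0;0 0 0 0 0 0' | head -2
python3 - <<'E'
from h import *
p,d=grab_frame("top");W=cloud(d,camera_info("top"))
for n,x,y,z in (("rack",.6,.2545,.024),("block",.4746,.244,.027),("ring",.607,.1695,.027),("nut",.482,.159,.027),("disc",.603,-.178,.02),("short",.437,-.066,.02)):
    m=(abs(W[...,0]-x)<.055)&(abs(W[...,1]-y)<.042)&(W[...,2]>z)&(W[...,2]<.06)&(d>0)
    P=W[m];print(n,m.sum(),np.round(np.percentile(P[:,2],[10,50,90]),4),*rect(P[:,:2]))
cv2.imwrite("pics/end.png",cv2.resize(p[130:280,120:320],None,fx=4,fy=4,interpolation=2))
w,_=grab_frame("wrist");cv2.imwrite("pics/endw.png",w)
E
```

```text
clock: 24.35
clock: 24.55
tcp_pos: [0.601, 0.2546, 0.0982]
orientation: [-3.139, -0.133, -0.002]
contact_force: [-0.5, 0.7, -4.5]
clock: 24.95
tcp_pos: [0.6009, 0.2547, 0.0982]
orientation: [-3.138, -0.133, -0.002]
contact_force: [0.0, -0.2, 0.0]
clock: 25.45
tcp_pos: [0.6032, 0.2542, 0.2536]
clock: 25.75
tcp_pos: [0.5998, 0.2546, 0.2461]
rack 490 [0.0284 0.0342 0.0389] [599.6 252. ] [91.2 22.2] 5.8
block 614 [0.0331 0.0369 0.0397] [474.7 248.1] [51.7 51.8] 5.1
ring 455 [0.0328 0.0367 0.0396] [609.4 170.6] [58.3 58.8] 75.1
nut 321 [0.0332 0.0368 0.0396] [483.4 159.6] [51.4 45.2] 34.4
disc 678 [0.0261 0.0292 0.0321] [ 603.2 -178. ] [56.1 60.2] 89.8
short 255 [0.0214 0.0269 0.0309] [437.4 -64.6] [49.3 20.3] 45.7
```

View pics/end.png

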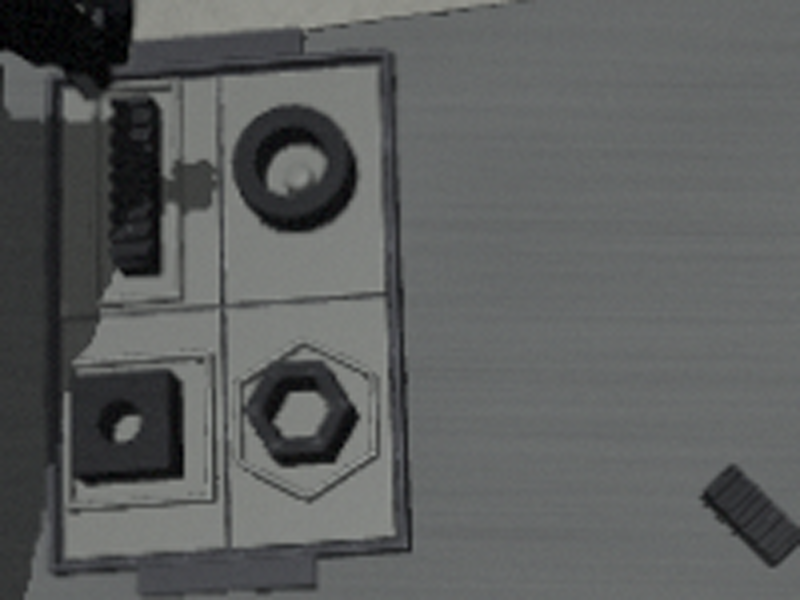

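View pics/endw.png

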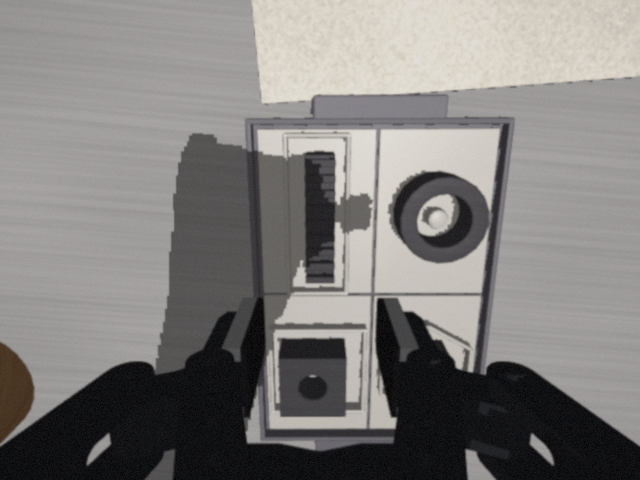

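Both pictures show all four parts flat in their places: rack at (320,215), ring round the post at (440,215) and block at (313,375) in the wrist view, and nut at (302,412) in the top crop. Disc and short rack are unmoved, so I hand in.

```bash
python3 -c "
from bench import r
print(r.hand_in())"
```

```text
the job is handed in; nothing more can be done
None
```

The kit is packed and handed in at about 26 s: rack, ring, block and nut measured within about 5 mm of their places and flat, short rack and disc unmoved; the hand-in returned no verdict.

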